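# Lock the shaker's hold-down bar with its spring cotter

## Task

Lock the plate into the shaker: first swing the raised hold-down bar fully down over the plate, so that the upright stud comes up through the bar's slot. Then push the spring cotter along its guide so that its straight leg goes through the stud's cross hole and the bow snaps over the stud, fully home. Leave the other things on the shaker and bench where they stand.

Things in the scene. Friction and masses are not known exactly. Their poses are not given: they have to be found in the camera images.
- shaker: low cream shaker fixed on the bench, 244 x 344 mm, aluminium deck 70 mm high, white deep-well plate (86 x 128 mm, top at 110 mm) fixed on it. Origin: centre of its underside; z up. Its x axis is the way the cotter is pushed, its y axis runs along the bar from stud to hinge. Place and yaw vary (yaw within 0.3 rad).
- stud (a point): on the axis of the fixed upright steel stud (18 mm across, top 17 mm above this point), level with the guide's floor, 119 mm over the bench; axes as the shaker's. Its cross hole runs along x: 8 mm wide, roof 7.5 mm above this point, open below down to the shut bar, whose top is 1 mm under this point. Bar shut, nothing within 100 mm of the guide rises above the stud.
- guide (a point): floor of the cotter's guide, abreast of its rear end and in line with the stud, 125 mm before it (-x); axes as the shaker's. The guide is a straight channel in a dark anodised block along x, open at both ends, ending 19 mm before the stud. Its walls stand 4 mm above the floor, their inner faces at y = -3.5 and +19.5 mm, each 6 mm thick: a pusher rides above them.
- cotter: loose steel spring cotter (about 45 g, 5 mm wire) flat in the guide. Origin: underside, under the leg's axis, abreast of the coil's centre; x along the leg to the stud, y to the bow. Leg: x = 0 to 62.5 mm, axis 2.5 mm up. Origin starts 80 to 102 mm before the stud; home it is 18 to 21 mm before it (at 18 the coil stops hard on the stud).
- coil (a point): centre of the top of the cotter's coil, an upright cylinder 21 mm across and 14 mm tall standing on the guide's floor, 8 mm to +y of the cotter's origin. Its back, 10.5 mm behind this point (-x), is the place to push.
- bow (a joint): the cotter's spring bow, beside the leg at +y, hinged in the coil; neck at x = 31.5 mm, flared tip at x = 50 mm of the cotter. 0 relaxed, positive (rad) spread. It meets the stud with the cotter's origin about 45 mm before it; then pushing takes up to about 8 N and spreads it to about 0.13; some 28 mm before it the neck has passed and it snaps back to near 0.
- bar (a joint): hinged aluminium hold-down bar, 36 mm wide, 6 mm thick, reaching 282 mm from its hinge: 0 fully down (hard stop, level), grows (rad) as it is raised; starts at 0.3 to 0.75. A stiff hinge holds it where it is left; less than 5 N down on its free end moves it.
- tab (a point): centre of the top face of the bar's free end, the 36 x 40 mm tab to press down, 262 mm from the hinge axis, beyond the slot (22 mm wide, 47 mm long) that takes the stud. With the bar down it is 42 mm to the -y side of the stud.
- bar_hinge (a point): centre of the bar's hinge axis, 115 mm over the bench, at the +y end of the shaker; the axis is parallel to the shaker's x. The bar's top face is 3 mm above this axis when down.
- vial: small amber vial, 24 mm across, standing on the shaker's deck, a bystander. Origin: centre of its underside
- tub: white tub, 40 mm across, 35 mm tall, standing on the shaker's deck, a bystander. Origin: centre of its underside
- reagent: white 200 mm reagent bottle on the bench, a bystander. Origin: centre of its underside
- beaker: glass beaker on the bench, a bystander. Origin: centre of its underside
- rack: yellow tube rack on the bench, a bystander. Origin: centre of its underside
- wrench: wrench lying on the bench, a bystander
- driver: screwdriver lying on the bench, a bystander

How it is judged:
On the way, in this order (a step that is already met when the one before it is completed fails the run):
1. the hold-down bar is fully down (within 0.03 rad), the cotter still short of the stud by 55 mm or more (value of joint bar below 0.03 rad and x of cotter in the frame of stud below -0.055 m), for 0.2 s.
2. the cotter's leg is through the stud and the bow has snapped over it, bar still down (value of joint bar below 0.03 rad and x of cotter in the frame of stud between -0.0245 and -0.0155 m and y of cotter in the frame of stud between -0.005 and 0.005 m and z of cotter in the frame of stud between -0.005 and 0.006 m and value of joint bow below 0.06 rad), for 0.2 s.
At the end, for the whole second after the job is handed in: Bar down (within 0.03 rad). The cotter's leg is through the stud's hole: its origin 15.5 to 24.5 mm before the stud's axis, within 5 mm sideways and 5 mm below to 6 mm above the guide floor; bow closed again (under 0.06 rad); cotter at rest (all of step 2 and linear speed of cotter below 0.02 m/s); the robot touches nothing.
It fails at once if the vial or the tub on the shaker's deck is moved by more than 30 mm or tipped (distance of any of vial, tub from where it was at the start of the episode above 0.03 m or angle between any of vial, tub's own z axis and vertical above 0.5 rad).
It fails at once if the reagent bottle, beaker or tube rack is moved by more than 30 mm or tipped (distance of any of reagent, beaker, rack from where it was at the start of the episode above 0.03 m or angle between any of reagent, beaker, rack's own z axis and vertical above 0.5 rad).
It fails at once if the wrench or the screwdriver is moved by more than 30 mm (distance of any of wrench, driver from where it was at the start of the episode above 0.03 m).
It also fails if it takes over 43 s, if anything falls off the work surface, if the arm or the gripper's body presses on something with over 40 N, if the wrist force passes 120 N, or if a joint passes its speed limit or range.

## Robot

A 6-joint arm with a two-finger parallel gripper is mounted at the origin on the work surface. World frame = base frame: x ahead of the robot, y to its left, z up, the work surface at z = 0. Lengths are in m, angles in rad, forces in N, time in s.
With the tool pointing down it reaches from about 0.25 to 0.725 m from the base axis. Payload 4 kg.
Tool frame: the origin (TCP) lies midway between the tips of the shut fingers; the grasp point (between the pads) lies 19 mm behind it; z points along the fingers, y is the line along which they close (so a half turn about z gives the same grasp; the last joint's range is limited). The gripper opens to 85 mm and grips with 20 to 120 N. Pads are 22 mm wide; open, the fingers measure 114 mm over their backs; the gripper's body (76 mm by 85 mm) begins 54 mm behind the grasp point. The pads swing forward as they close: fully open they stand 13 mm farther back than shut.
Start: joints at [1.236, 0.241, 0.005, 1.335, 0, 1.571], TCP at [0.164, 0.472, 0.231] pointing down, gripper open.
Joint ranges: [-2.72, 2.72], [-1.05, 1.87], [-1.09, 1.28], [-1.99, 2.15], [-1.42, 1.44], [-3.14, 3.14]. Speed limits (rad/s): [2.79, 2.79, 3.14, 3.14, 3.14, 3.14].

## Interface

Orientations are given as a unit quaternion [x, y, z, w].
In Python, from workcell import bot gives the robot as it stands. The module is installed in compiled form; this text tells all that it offers.
- The arm moves only by the tool jog_arm, never from a script. Its argument "deltas" is a list of rows, each an object with "fingers": the opening, from 0 (shut) to 1 (fully open); "delta_pos": the shift along the tool's x, y, z normalised to -1 to 1, where 1 is 300 mm, a list of three; "yaw": the turn about the tool's z normalised to -1 to 1, where 1 is pi/4 rad. A call has 1 to 12 rows; each row is the pose to reach, as a shift and turn from the pose commanded when the call began, along the tool's axes at that moment; what a row does not reach only later rows make up. A row lasts 1/10 s, in which the tool goes at most 50 mm and 8.59 degrees, less where a joint would pass 70% of its speed; a pose out of reach is approached as far as the arm can. A call with a number of a shift or a turn outside -1 to 1 is refused whole. A call with a gripper value outside its range is refused whole. The fingers move at their own pace and stop on an object; the grip force is fixed at half the most. Time passes only in rows, so rows that repeat a pose let the fingers close. It gives the time, the measured TCP pose, the force, the opening and the grip force at its end, in the units of the state.
- bot.get_obs(): the state, without advancing time (a new reading comes with each control period).
- bot.camera(name): name is "scene" or "top" or "wrist"; returns a dict with "image" (384x512x3 uint8, red, green, blue), "range_z" (384x512 float32, m along the optical axis (not along the pixel's ray), 0 where there is no reading), "fx", "fy", "cx", "cy" (pixels), "rvec" (rotation vector, rad) and "tvec" (3), from world to camera coordinates, as OpenCV has them. Camera axes: x right, y down, z forward; pixel columns grow to the right and rows downward; lengths in m; the calibration is good to about 2 mm. A picture is of the moment at which its call begins.
- bot.job_done(): hands the job in; it is judged then, once.
The state is a dict: "clock": time; "joint_pos": joint angles; "joint_vel": joint speeds; "tau": joint torques, N m; "eef_pos": TCP position; "tool_rot": TCP orientation; "ft_force": force on the tool from outside, world axes, zero at the start; "ft_torque": the same for the moment, N m; "grip_width": finger opening in m; "grasp_force": force on a finger pad.
Only numpy, scipy, OpenCV 4.12 (cv2) and the standard library are available. Lean on these libraries where they do the work, as an engineer would, in place of code of your own. Each camera call takes 0.05 s, during which the arm holds its last target. There are 200 camera calls.

## Working session

There is one attempt and no reset: what is moved stays moved. The work goes in short steps, Python scripts to look and compute and a tool call to move; the robot and the scene stay as the last step left them, time stands still between calls to the robot, and variables do not carry over. Pictures are saved under pics/ and viewed, at most 10 in all, crops included, and the job is handed in when it is done.

Besides the shell and the picture viewer there is one more tool, called as name(argument=value, ...) on one line, values as JSON. jog_arm: Moves the arm, as the interface text tells. Scaled input: -1 to 1 covers 300 mm each way for a shift and pi/4 rad each way for a turn. Its arguments: {"type":"object","properties":{"deltas":{"type":"array","items":{"type":"object","properties":{"fingers":{"type":"number"},"delta_pos":{"type":"array","items":{"type":"number"}},"yaw":{"type":"number"}}}}},"required":["deltas"]}

```bash
mkdir -p pics
cat > h.py <<'E'
import numpy as np, cv2
from workcell import bot
def shot(n):
    c=bot.camera(n); R=cv2.Rodrigues(np.array(c['rvec'],float))[0]; t=np.array(c['tvec'],float).ravel()
    z=c['range_z']; v,u=np.mgrid[:z.shape[0],:z.shape[1]]
    P=np.stack([(u-c['cx'])/c['fx']*z,(v-c['cy'])/c['fy']*z,z],-1)
    W=(P-t)@R; W[z==0]=np.nan
    return c,W
E
python3 - <<'E'
from h import *
for n in ['top','scene']:
    c,W=shot(n); np.savez(n+'.npz',W=W,im=c['image']); cv2.imwrite(f'pics/{n}.png',cv2.resize(c['image'][:,:,::-1],(768,576)))
    print(n,c['fx'],np.array(c['tvec']).ravel())
o=bot.get_obs();print(o['clock'],o['eef_pos'],o['tool_rot'],o['ft_force'])
E
```

```text
top 455.6299123505575 [0.00903345 0.50251515 1.41272915]
scene 352.7978442803899 [-0.34601131 -0.13349992  1.47758236]
0.1 [0.16409724 0.471706   0.23049368] [ 1.66592393e-01  9.86025395e-01 -9.32628518e-04 -1.60866032e-04] [ 0.66272973  0.13836132 -0.0341753 ]
```

View pics/top.png

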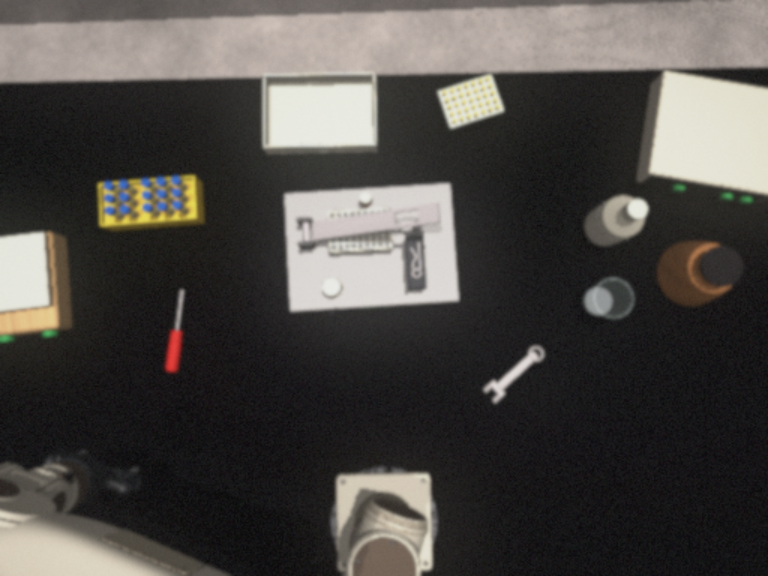

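View pics/scene.png

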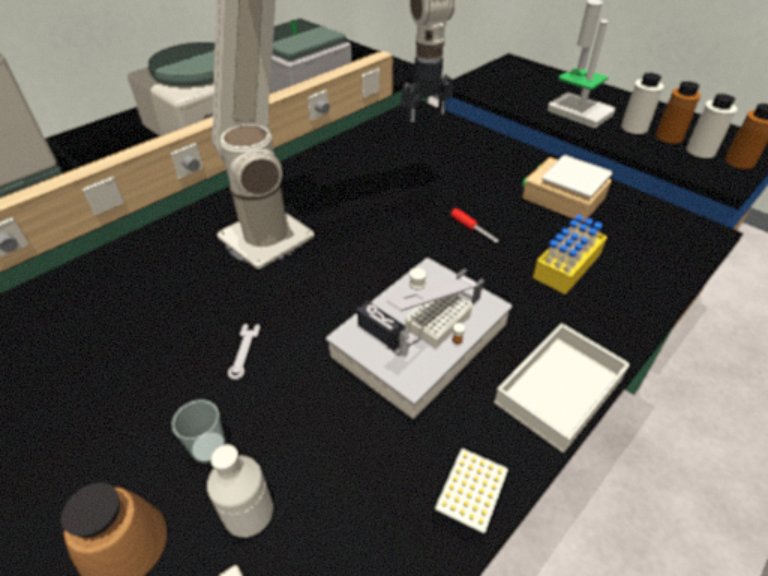

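The top view shows the shaker (centre about 372,247 of 768x576). The bar is raised with its hinge at left (305,232) and tab at right (430,215), and the guide block is at (415,262). Pushing goes up the image (+x). The scene view agrees.

Run:
```python
from h import *
d=np.load('top.npz');W=d['W'];im=d['im']
z=W[...,2]
sub=np.zeros(z.shape,bool); sub[110:215,180:315]=1
m=sub&(abs(z-.07)<.006)
m2=sub&(z>.06)
p=W[m][:,:2].astype(np.float32)
r=cv2.minAreaRect((p*1000).astype(np.float32));print('rect',r, np.median(z[m]))
c=np.array(r[0])/1000
# edge-trimmed rect via colour/z mask
a=r[2]; 
yaw=np.deg2rad(a if abs(a)<45 else a-90); print('yaw',yaw)
R=np.array([[np.cos(yaw),-np.sin(yaw)],[np.sin(yaw),np.cos(yaw)]])
L=(W[...,:2]-c)@R
print(bot.get_obs()['eef_pos'])
# height map print in shaker frame, 10mm cells
s=sub&(z>.08)
for x in range(-130,120,10):
    row=[]
    for y in range(-130,160,10):
        q=s&(abs(L[...,0]*1000-x)<5)&(abs(L[...,1]*1000-y)<5)
        row.append('%4d'%(z[q].max()*1000) if q.any() else '   .')
    print('%4d'%x,''.join(row))
x0,y0=255,120;cr=im[110:220,175:325,::-1]
cv2.imwrite('pics/topc.png',cv2.resize(cr,(750,550),interpolation=cv2.INTER_CUBIC))
```

```text
rect ((559.069580078125, 17.105850219726562), (244.5784454345703, 343.8759765625), 2.467639684677124) 0.07045391510204231
yaw 0.043068437250490484
[0.16409724 0.471706   0.23049368]
-130    .   .   .   .   .   .   .   .   .   .   .   .   .   .   .   .   .   .   .   .   .   .   .   .   .   .   .   .   .
-120    .   .   .   .   .   .   .   .   .   .   .   .   .   .   .   .   .   .   .   .   .   .   .   .   .   .   .   .   .
-110    .   .   .   .   .   .   .   .   .   .   .   .   .   .   .   .   .   .   .   .   .   .   .   .   .   .   .   .   .
-100    .   .   . 121   . 100   .   .   .   .   .   .   .   .  80   .   .   .   .   . 106 105 107   .   .   .   .   .  80
 -90    .   .   . 125 124 123 129   .   .   .   .   .   .   .   .   .   .   .   .   . 108 109 109 108   .   .   .   .   .
 -80    .   .   . 127 124 125 128   .   .   .   .   .   .   .   .   .   .   .   .  89 110 107 108 109   .   .   .   .   .
 -70    .   .   . 131 138 134 127   .   .   .   .   .   .   .   .   .   .   .   .   . 109 109 113 105   .   .   .   .   .
 -60    .   .   . 126 134 134 124   .   .   .   .   .   .   .   
[... 1431 characters left out ...]
 .   .   . 115   . 111 112 113 114 112 114 114 115 114 111 113   .   . 127 128 126 129   .
  70    .   .   .   .   .   .   .   .   . 111 113 117 112 112 113 112 112 114 108 112 114 114   .   .   .   .   .   .   .
  80    .   .   .   .   .   .   .   .   .   .   .   .   . 118 111   .   .   .   .   .   .   .   .   .   .   .   .   .   .
  90    .   .   .   .   .   .   .   .   .   .   .   . 120 119 124  83   .   .   .   .   .   .   .   .   .   .   .   .   .
 100    .   .   .   .  80   .   .   .   .   .   .   .   . 120 116   .   .   .   .   .   .   .   .   .   .   .   .   .   .
 110    .   .   .   .   .   .   .   .   .   .   .   .   .   .   .   .   .   .   .   .   .   .   .   .   .   .   .   .   .
```

View pics/topc.png

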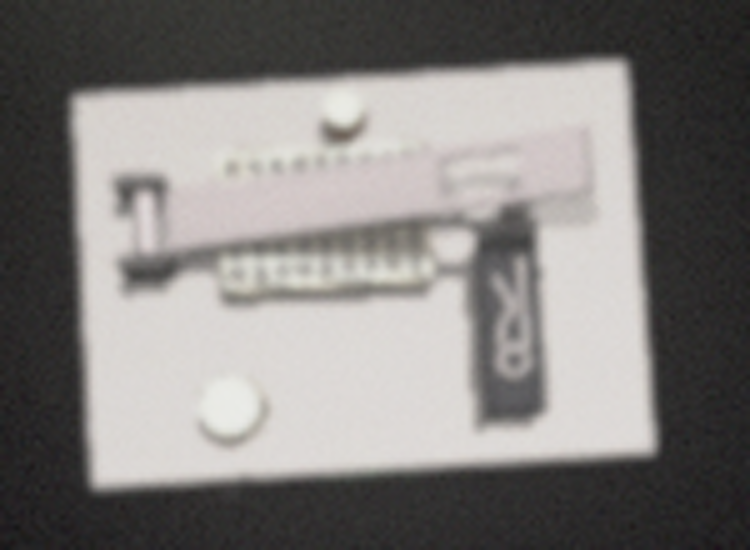

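The crop shows the cotter in the guide with its coil towards the rear (512,355) and its leg pointing up at the stud. The bar's slot is at (480,175). The tub (230,407) and vial (343,108) are both well clear of the path. I'll fit exact values next.

```bash
cat >> h.py <<'E'
c0=np.array([.55907,.01711]); yaw=.043
Rs=np.array([[np.cos(yaw),-np.sin(yaw)],[np.sin(yaw),np.cos(yaw)]])
def loc(W):
    L=W.copy(); L[...,:2]=(W[...,:2]-c0)@Rs; return L
E
python3 - <<'E'
from h import *
d=np.load('top.npz');im=d['im'].astype(int);L=loc(d['W'])*1000
x,y,z=L[...,0],L[...,1],L[...,2]
b=(z>140)&(z<260)&(abs(x-30)<40)&(y>-160)&(y<100)
r=cv2.minAreaRect(L[b][:,:2].astype(np.float32)); print('bar',r, 'x med',np.percentile(x[b],[1,50,99]))
k=np.polyfit(y[b],z[b],1); th=-np.arctan(k[0]); print('th',th,'z fit',k)
# top face: z=115+3cos+ (yh-y+3 sin.. )tan
print('hinge y est', (115+3/np.cos(th)-k[1])/k[0], 'end y',np.percentile(y[b],[.5,1,99]))
sub=(abs(x+40)<90)&(abs(y+85)<35)&(z>70)&(z<140)
g=im.sum(2)
bl=sub&(z>115)&(x<0)
print('block',np.percentile(x[bl],[1,99]),np.percentile(y[bl],[1,5,50,95,99]),g[bl].min(),g[bl].max())
co=bl&(z>130)&(x<-45)&(x>-90)
print('coil',co.sum(),x[co].mean(),y[co].mean(),z[co].mean())
br=bl&(g>300)&(abs(y+84)<12); 
print('bright',br.sum(),np.percentile(x[br],[2,98]),np.percentile(y[br],[2,98]))
q=br&(x<-45);print(x[q].mean(),y[q].mean(),x[q].min())
E
```

```text
bar ((29.763582229614258, -19.363433837890625), (37.13528823852539, 220.82933044433594), 0.10488702356815338) x med [11.96106519 29.41874352 47.97542621]
th 0.4492601707597476 z fit [ -0.48214293 179.88412189]
hinge y est 127.66677539194353 end y [-128.17849398 -127.17269598   80.83657779]
block [-94.6053563   -1.59007827] [-104.11173949 -102.99235392  -87.1439794   -70.98753236  -69.61699976] 245 519
coil 22 -66.41811398372025 -85.2247176026609 132.79329921094484
bright 173 [-76.52867148  -5.29424849] [-95.43465648 -73.70357282]
-61.92028578986317 -84.43158997706063 -95.0635446012002
```

```bash
cat >> h.py <<'E'
from scipy.spatial.transform import Rotation as Ro
def delta(lx,ly,z):  # mm local target -> tool-axis shift /300mm, and yaw to align tool y with shaker y
    o=bot.get_obs(); R=Ro.from_quat(o['tool_rot']).as_matrix()
    w=np.r_[c0+Rs@np.array([lx,ly])/1000, z/1000]
    s=R.T@(w-o['eef_pos'])/.3
    ty=np.arctan2(R[1,1],R[0,1]); dy=(ty-(np.pi/2+yaw))
    return np.round(s,3), round(dy/(np.pi/4),3)
def me():
    o=bot.get_obs(); return loc(np.array(o['eef_pos'])[None])[0]*1000
E
python3 - <<'E'
from h import *
print(me(), delta(30,-107,280)); print(c0+Rs@np.array([30,-107])/1000)
E
```

```text
[-375.06605609  471.15438763  230.49368218] (array([-1.966, -1.294, -0.163]), np.float64(-0.481))
[ 0.59364185 -0.08850149]
```

jog_arm(deltas=[{"delta_pos": [-0.98, -0.65, -0.16], "yaw": -0.48, "fingers": 0}, {"delta_pos": [-0.98, -0.65, -0.16], "yaw": -0.48, "fingers": 0}, {"delta_pos": [-0.98, -0.65, -0.16], "yaw": -0.48, "fingers": 0}, {"delta_pos": [-0.98, -0.65, -0.16], "yaw": -0.48, "fingers": 0}, {"delta_pos": [-0.98, -0.65, -0.16], "yaw": -0.48, "fingers": 0}, {"delta_pos": [-0.98, -0.65, -0.16], "yaw": -0.48, "fingers": 0}, {"delta_pos": [-0.98, -0.65, -0.16], "yaw": -0.48, "fingers": 0}, {"delta_pos": [-0.98, -0.65, -0.16], "yaw": -0.48, "fingers": 0}, {"delta_pos": [-0.98, -0.65, -0.16], "yaw": -0.48, "fingers": 0}])

```text
clock: 1.0
eef_pos: [0.3791, 0.1896, 0.2793]
tool_rot: [-0.019, 1.0, -0.0, 0.0]
ft_force: [-0.3, 1.1, -0.1]
grip_width: -0.0
grasp_force: 0.0
```

Run:
```python
from h import *
print(me(), delta(30,-107,280),bot.get_obs()['grip_width'])
```

```text
[-172.41046447  180.01918125  279.29600874] (array([-0.68 , -0.953, -0.002]), np.float64(-0.007)) -3.396064390069973e-05
```

jog_arm(deltas=[{"delta_pos": [-0.68, -0.953, 0], "yaw": -0.007, "fingers": 0}, {"delta_pos": [-0.68, -0.953, 0], "yaw": -0.007, "fingers": 0}, {"delta_pos": [-0.68, -0.953, 0], "yaw": -0.007, "fingers": 0}, {"delta_pos": [-0.68, -0.953, 0], "yaw": -0.007, "fingers": 0}, {"delta_pos": [-0.68, -0.953, 0], "yaw": -0.007, "fingers": 0}, {"delta_pos": [-0.68, -0.953, 0], "yaw": -0.007, "fingers": 0}, {"delta_pos": [-0.68, -0.953, 0], "yaw": -0.007, "fingers": 0}, {"delta_pos": [-0.68, -0.953, 0], "yaw": -0.007, "fingers": 0}, {"delta_pos": [-0.68, -0.953, 0], "yaw": -0.007, "fingers": 0}, {"delta_pos": [-0.68, -0.953, 0], "yaw": -0.007, "fingers": 0}])

```text
clock: 2.0
eef_pos: [0.5932, -0.0839, 0.2789]
tool_rot: [-0.025, 1.0, 0.0, -0.001]
ft_force: [0.3, 0.4, 0.1]
grip_width: 0.0002
grasp_force: 0.0
```

Run:
```python
from h import *
print(me(), bot.get_obs()['ft_force'])
for th in np.arange(.45,-.03,-.06):
    th=max(th,0); ly=125.5-258*np.cos(th)+3*np.sin(th); z=115+258*np.sin(th)+3*np.cos(th)+4*(th>0)
    print(round(th,2),delta(30,ly,z))
```

```text
[  29.72029508 -102.42576705  278.935151  ] [0.26607084 0.36145404 0.14792983]
0.45 (array([-0.001, -0.01 ,  0.15 ]), np.float64(0.008))
0.39 (array([-0.001, -0.032,  0.197]), np.float64(0.008))
0.33 (array([-0.001, -0.051,  0.245]), np.float64(0.008))
0.27 (array([-0.001, -0.067,  0.294]), np.float64(0.008))
0.21 (array([-0.001, -0.08 ,  0.344]), np.float64(0.008))
0.15 (array([-0.001, -0.089,  0.395]), np.float64(0.008))
0.09 (array([-0.001, -0.096,  0.446]), np.float64(0.008))
0.03 (array([-0.001, -0.1  ,  0.497]), np.float64(0.008))
```

jog_arm(deltas=[{"delta_pos": [0, 0.005, 0.08], "yaw": 0, "fingers": 0}, {"delta_pos": [0, 0.005, 0.15], "yaw": 0, "fingers": 0}, {"delta_pos": [0, -0.017, 0.197], "yaw": 0, "fingers": 0}, {"delta_pos": [0, -0.036, 0.245], "yaw": 0, "fingers": 0}, {"delta_pos": [0, -0.052, 0.294], "yaw": 0, "fingers": 0}, {"delta_pos": [0, -0.065, 0.344], "yaw": 0, "fingers": 0}, {"delta_pos": [0, -0.074, 0.395], "yaw": 0, "fingers": 0}, {"delta_pos": [0, -0.08, 0.446], "yaw": 0, "fingers": 0}, {"delta_pos": [0, -0.085, 0.497], "yaw": 0, "fingers": 0}, {"delta_pos": [0, -0.085, 0.52], "yaw": 0, "fingers": 0}, {"delta_pos": [0, -0.085, 0.535], "yaw": 0, "fingers": 0}, {"delta_pos": [0, -0.085, 0.535], "yaw": 0, "fingers": 0}])

```text
clock: 3.2
eef_pos: [0.5947, -0.11, 0.119]
tool_rot: [-0.025, 1.0, 0.0, -0.0]
ft_force: [0.0, -0.3, -0.1]
grip_width: 0.0003
grasp_force: 0.0
```

Run:
```python
from h import *
print(me(), bot.get_obs()['ft_force'])
```

```text
[  30.12803635 -128.53651845  119.04256056] [ 0.01242472 -0.26624676 -0.14565359]
```

jog_arm(deltas=[{"delta_pos": [0, -0.015, 0.005], "yaw": 0, "fingers": 0}, {"delta_pos": [0, -0.015, 0.01], "yaw": 0, "fingers": 0}, {"delta_pos": [0, -0.015, 0.013], "yaw": 0, "fingers": 0}, {"delta_pos": [0, -0.015, 0.013], "yaw": 0, "fingers": 0}])

```text
clock: 3.6
eef_pos: [0.5959, -0.1157, 0.118]
tool_rot: [-0.024, 1.0, -0.0, 0.002]
ft_force: [-4.6, 1.1, 10.2]
grip_width: 0.0002
grasp_force: 5.3
```

Run:
```python
from h import *
print(me(), bot.get_obs()['ft_force'])
c,W=shot('scene'); cv2.imwrite('pics/s2.png',cv2.resize(c['image'][150:300,200:360,::-1],(640,600),interpolation=cv2.INTER_CUBIC))
```

```text
[  31.07906693 -134.31064928  117.96745459] [-4.5976402   1.07572428 10.18049336]
```

View pics/s2.png

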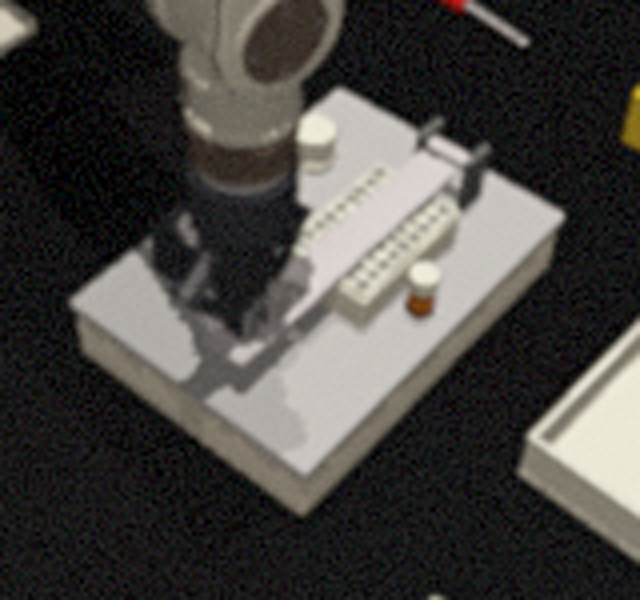

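The bar lies level under the closed fingers (about 240,350) and is at its hard stop with 10 N on it. Next: lift and go behind the coil.

jog_arm(deltas=[{"delta_pos": [0, 0, -0.1], "yaw": 0, "fingers": 0}, {"delta_pos": [0, 0, -0.27], "yaw": 0, "fingers": 0}, {"delta_pos": [0, 0, -0.27], "yaw": 0, "fingers": 0}, {"delta_pos": [0.447, 0.16, -0.27], "yaw": 0, "fingers": 0}, {"delta_pos": [0.447, 0.16, -0.27], "yaw": 0, "fingers": 0}, {"delta_pos": [0.447, 0.16, -0.27], "yaw": 0, "fingers": 0}, {"delta_pos": [0.447, 0.16, -0.27], "yaw": 0, "fingers": 0}, {"delta_pos": [0.447, 0.16, -0.27], "yaw": 0, "fingers": 0}])

```text
clock: 4.45
eef_pos: [0.459, -0.0741, 0.1969]
tool_rot: [-0.024, 1.0, -0.0, 0.001]
ft_force: [0.5, 0.2, 0.5]
grip_width: -0.0003
grasp_force: 0.0
```

Run:
```python
from h import *
print(me(), bot.get_obs()['ft_force'])
c,W=shot('wrist'); cv2.imwrite('pics/w1.png',c['image'][:,:,::-1]); np.savez('w1.npz',W=W,im=c['image'])
c,W=shot('top'); L=loc(W)*1000;x,y,z=L[...,0],L[...,1],L[...,2]
b=(abs(x-30)<15)&(y<70)&(y>-140)&(z>100)&(z<260);k=np.polyfit(y[b],z[b],1);print('bar',k,b.sum(),y[b].min())
```

```text
[-103.89965889  -86.81276225  196.93085517] [0.49359995 0.18073845 0.51700789]
bar [-1.44077478e-02  1.18723487e+02] 606 -139.8082385909656
```

View pics/w1.png

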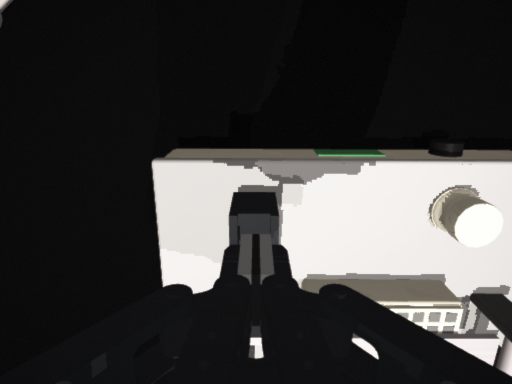

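The wrist view looks at the rear end of the guide block (232–278, 193–232), and the fingers are centred on it at column 255. I'll check the bar slope robustly, then descend.

Run:
```python
from h import *
c,W=shot('top'); L=loc(W)*1000;x,y,z=L[...,0],L[...,1],L[...,2]
for a in range(-140,80,20):
    b=(abs(x-30)<14)&(abs(y-a)<10)&(z>90)&(z<260); print(a,b.sum(),np.median(z[b]).round(1) if b.any() else '')
s=(abs(x-30)<14)&(abs(y+94)<14)&(z>127);print('stud',s.sum(),x[s].mean(),y[s].mean(),np.median(z[s]))
b=(abs(x-30)<30)&(abs(y-0)<60)&(z>116)&(z<125);print(np.percentile(x[b],[2,98]))
b=(abs(x-30)<14)&(y<-110)&(z>110);print('end',np.percentile(y[b],1))
o=(x<0)&(x>-100)&(abs(y+86)<22)&(z>115)&(z<140);print(o.sum(),x[o].min(), delta(-103,-86.5,127))
```

```text
-140 63 118.7
-120 46 119.4
-100 34 134.0
-80 15 116.2
-60 60 118.8
-40 63 117.8
-20 67 119.4
0 63 118.1
20 62 118.1
40 60 118.1
60 64 118.1
stud 27 30.003334809148463 -95.5808502399679 136.49397059773764
[11.97304915 47.51947494]
end -515.7597068339726Traceback (most recent call last):
  File "<stdin>", line 8, in <module>
    return umr_minimum(a, axis, None, out, keepdims, initial, where)
ValueError: zero-size array to reduction operation minimum which has no identity
```

jog_arm(deltas=[{"delta_pos": [0, -0.002, 0.1], "yaw": 0, "fingers": 0}, {"delta_pos": [0, -0.002, 0.18], "yaw": 0, "fingers": 0}, {"delta_pos": [0, -0.002, 0.215], "yaw": 0, "fingers": 0}, {"delta_pos": [0, -0.002, 0.225], "yaw": 0, "fingers": 0}, {"delta_pos": [0, -0.002, 0.225], "yaw": 0, "fingers": 0}, {"delta_pos": [0, -0.002, 0.225], "yaw": 0, "fingers": 0}])

```text
clock: 5.2
eef_pos: [0.4602, -0.0748, 0.1294]
tool_rot: [-0.024, 1.0, -0.0, 0.001]
ft_force: [0.1, 0.0, -0.1]
grip_width: -0.0001
grasp_force: 0.0
```

Run:
```python
from h import *
print(me(), bot.get_obs()['ft_force'])
```

```text
[-102.77122063  -87.58359237  129.38862276] [ 0.11471462  0.01098074 -0.05826193]
```

jog_arm(deltas=[{"delta_pos": [0, 0, 0.009], "yaw": 0, "fingers": 0}, {"delta_pos": [-0.03, 0, 0.009], "yaw": 0, "fingers": 0}, {"delta_pos": [-0.06, 0, 0.009], "yaw": 0, "fingers": 0}, {"delta_pos": [-0.09, 0, 0.009], "yaw": 0, "fingers": 0}, {"delta_pos": [-0.12, 0, 0.009], "yaw": 0, "fingers": 0}, {"delta_pos": [-0.15, 0, 0.009], "yaw": 0, "fingers": 0}, {"delta_pos": [-0.18, 0, 0.009], "yaw": 0, "fingers": 0}, {"delta_pos": [-0.19, 0, 0.009], "yaw": 0, "fingers": 0}, {"delta_pos": [-0.19, 0, 0.009], "yaw": 0, "fingers": 0}, {"delta_pos": [-0.19, 0, 0.009], "yaw": 0, "fingers": 0}])

```text
clock: 6.2
eef_pos: [0.5156, -0.0719, 0.1255]
tool_rot: [-0.024, 1.0, 0.0, -0.0]
ft_force: [0.1, 0.5, 0.2]
grip_width: -0.0
grasp_force: 0.0
```

Run:
```python
from h import *
print(me(), bot.get_obs()['ft_force'])
c,W=shot('scene'); cv2.imwrite('pics/s3.png',cv2.resize(c['image'][170:270,210:330,::-1],(720,600),interpolation=cv2.INTER_CUBIC))
```

```text
[-47.21323091 -87.02452426 125.5453824 ] [0.05725229 0.50727807 0.20529734]
```

View pics/s3.png

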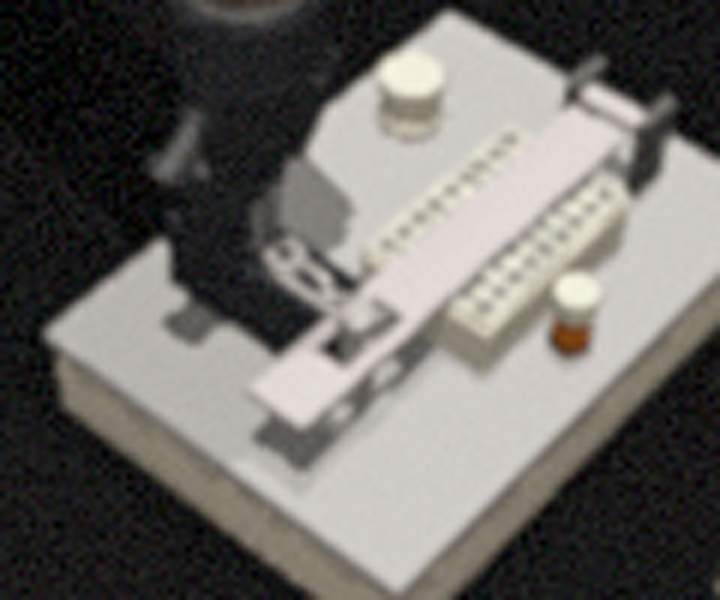

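The bar is down with the stud up through its slot (365,325), and the fingers are behind the coil (290,250) with the leg pointing at the stud. Pushing on.

jog_arm(deltas=[{"delta_pos": [-0.02, 0, 0], "yaw": 0, "fingers": 0}, {"delta_pos": [-0.04, 0, 0], "yaw": 0, "fingers": 0}, {"delta_pos": [-0.06, 0, 0], "yaw": 0, "fingers": 0}, {"delta_pos": [-0.08, 0, 0], "yaw": 0, "fingers": 0}, {"delta_pos": [-0.095, 0, 0], "yaw": 0, "fingers": 0}, {"delta_pos": [-0.105, 0, 0], "yaw": 0, "fingers": 0}, {"delta_pos": [-0.115, 0, 0], "yaw": 0, "fingers": 0}, {"delta_pos": [-0.115, 0, 0], "yaw": 0, "fingers": 0}, {"delta_pos": [-0.115, 0, 0], "yaw": 0, "fingers": 0}])

```text
clock: 7.15
eef_pos: [0.5509, -0.0702, 0.1258]
tool_rot: [-0.024, 1.0, -0.0, 0.0]
ft_force: [0.8, 0.4, 0.8]
grip_width: -0.0
grasp_force: 0.0
```

Run:
```python
from h import *
print(me(), bot.get_obs()['ft_force'])
```

```text
[-11.87582896 -86.88440695 125.83979967] [0.77499213 0.36370719 0.80371739]
```

jog_arm(deltas=[{"delta_pos": [-0.003, 0, 0], "yaw": 0, "fingers": 0}, {"delta_pos": [-0.006, 0, 0], "yaw": 0, "fingers": 0}, {"delta_pos": [-0.006, 0, 0], "yaw": 0, "fingers": 0}])

```text
clock: 7.45
eef_pos: [0.5523, -0.0701, 0.1258]
tool_rot: [-0.024, 1.0, -0.0, 0.0]
ft_force: [0.5, 0.4, 0.4]
grip_width: -0.0
grasp_force: 0.0
```

Run:
```python
from h import *
print(me(), bot.get_obs()['ft_force'])
c,W=shot('scene'); cv2.imwrite('pics/s4.png',cv2.resize(c['image'][190:250,220:300,::-1],(800,600),interpolation=cv2.INTER_CUBIC))
```

```text
[-10.46853108 -86.88511209 125.78104288] [0.45806425 0.39240851 0.41660964]
```

View pics/s4.png

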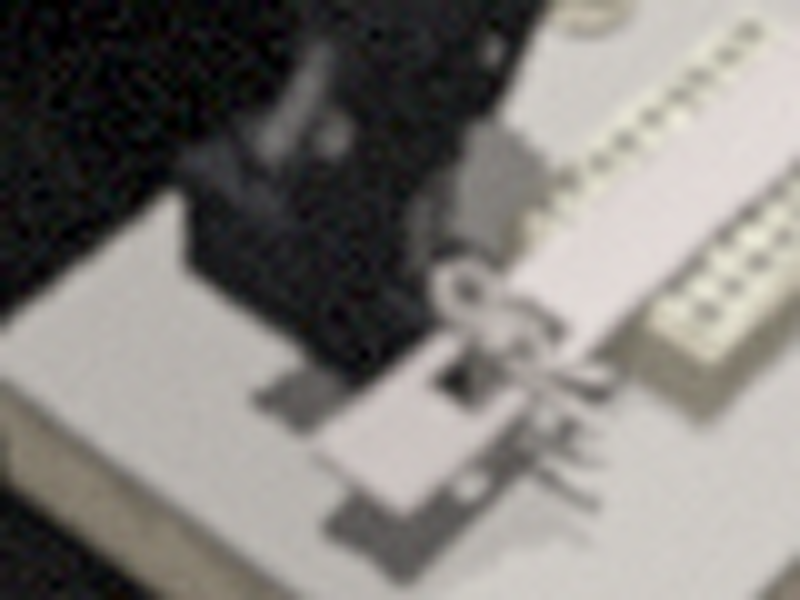

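The cotter is now around the stud: coil at (465,280), leg and bow emerging past the stud at (580,380). I'll nudge further to feel the hard stop.

jog_arm(deltas=[{"delta_pos": [-0.003, 0, 0], "yaw": 0, "fingers": 0}, {"delta_pos": [-0.006, 0, 0], "yaw": 0, "fingers": 0}, {"delta_pos": [-0.006, 0, 0], "yaw": 0, "fingers": 0}])

```text
clock: 7.8
eef_pos: [0.5541, -0.0701, 0.1257]
tool_rot: [-0.024, 1.0, -0.0, 0.0]
ft_force: [0.4, -0.1, 0.3]
grip_width: 0.0003
grasp_force: 0.0
```

jog_arm(deltas=[{"delta_pos": [-0.003, 0, 0], "yaw": 0, "fingers": 0}, {"delta_pos": [-0.006, 0, 0], "yaw": 0, "fingers": 0}, {"delta_pos": [-0.006, 0, 0], "yaw": 0, "fingers": 0}])

```text
clock: 8.1
eef_pos: [0.5559, -0.07, 0.1257]
tool_rot: [-0.024, 1.0, -0.0, 0.0]
ft_force: [-0.4, -0.4, 0.5]
grip_width: -0.0001
grasp_force: 0.0
```

jog_arm(deltas=[{"delta_pos": [-0.003, 0, 0], "yaw": 0, "fingers": 0}, {"delta_pos": [-0.006, 0, 0], "yaw": 0, "fingers": 0}, {"delta_pos": [-0.006, 0, 0], "yaw": 0, "fingers": 0}])

```text
clock: 8.4
eef_pos: [0.5567, -0.0698, 0.1255]
tool_rot: [-0.024, 1.0, 0.0, -0.001]
ft_force: [-2.6, -0.2, 1.3]
grip_width: -0.0001
grasp_force: 1.6
```

Run:
```python
from h import *
print(me(), bot.get_obs()['ft_force'])
```

```text
[ -6.07050025 -86.75137688 125.50221954] [-2.58436443 -0.17771899  1.32835126]
```

jog_arm(deltas=[{"delta_pos": [-0.004, 0, 0], "yaw": 0, "fingers": 0}, {"delta_pos": [-0.007, 0, 0], "yaw": 0, "fingers": 0}, {"delta_pos": [-0.007, 0, 0], "yaw": 0, "fingers": 0}])

```text
clock: 8.7
eef_pos: [0.5572, -0.0697, 0.1252]
tool_rot: [-0.024, 1.0, 0.0, -0.003]
ft_force: [-8.0, -0.6, 3.8]
grip_width: 0.0002
grasp_force: 3.8
```

That is the hard stop. Back off along -x, lift and check.

jog_arm(deltas=[{"delta_pos": [0.03, 0, 0], "yaw": 0, "fingers": 0}, {"delta_pos": [0.1, 0, 0], "yaw": 0, "fingers": 0}, {"delta_pos": [0.1, 0, 0], "yaw": 0, "fingers": 0}, {"delta_pos": [0.2, 0, -0.2], "yaw": 0, "fingers": 0}, {"delta_pos": [0.4, 0, -0.3], "yaw": 0, "fingers": 0}, {"delta_pos": [0.6, 0.2, -0.4], "yaw": 0, "fingers": 0}, {"delta_pos": [0.7, 0.3, -0.4], "yaw": 0, "fingers": 0}, {"delta_pos": [0.7, 0.3, -0.4], "yaw": 0, "fingers": 0}, {"delta_pos": [0.7, 0.3, -0.4], "yaw": 0, "fingers": 0}, {"delta_pos": [0.7, 0.3, -0.4], "yaw": 0, "fingers": 0}])

```text
clock: 9.7
eef_pos: [0.3464, 0.0107, 0.247]
tool_rot: [-0.025, 1.0, 0.0, 0.003]
ft_force: [0.3, 0.5, -0.1]
grip_width: 0.0
grasp_force: 0.0
```

Run:
```python
from h import *
print(me(), bot.get_obs()['ft_force'])
c,W=shot('top'); L=loc(W)*1000;x,y,z=L[...,0],L[...,1],L[...,2]
for a in range(-140,80,40):
    b=(abs(x-30)<14)&(abs(y-a)<10)&(z>90)&(z<260); print(a,np.median(z[b]).round(1))
q=(abs(y+87)<14)&(z>128.5)&(z<140)&(x<19)&(x>-30);print('coil',q.sum(),x[q].mean(),y[q].mean(),np.median(z[q]),x[q].min())
a=cv2.resize(c['image'][115:185,245:300,::-1],(440,560),interpolation=cv2.INTER_CUBIC)
s,_=shot('scene');b=cv2.resize(s['image'][195:245,235:275,::-1],(360,560)[:2],interpolation=cv2.INTER_CUBIC)
cv2.imwrite('pics/f.png',np.hstack([a,b]))
```

```text
[-212.73546675    2.78177241  246.98709306] [ 0.27294343  0.47008896 -0.06738579]
-140 118.0
-100 131.9
-60 117.6
-20 118.5
20 118.4
60 117.6
coil 26 8.159624773858773 -87.80414126528511 131.16973956934117 -22.341746373932605
```

View pics/f.png

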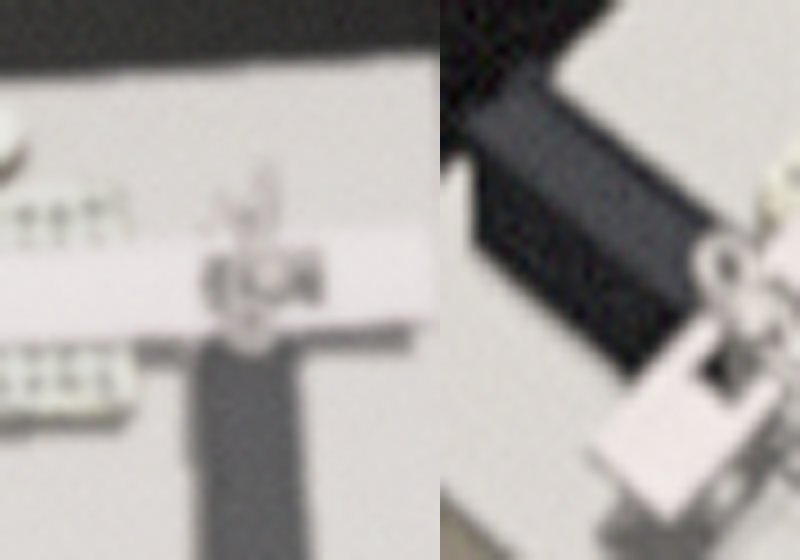

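The coil (255,320) sits against the stud (265,275). The leg tip and flared bow are out the far side, about 40 mm past the stud, and the bar is level. The cotter is fully home, so I'm handing in.

```bash
python3 -c "
from workcell import bot
print(bot.job_done())"
```

```text
the job is handed in; nothing more can be done
None
```

The job is handed in: the bar is fully down with the stud through its slot, and the cotter was pushed to its hard stop on the stud. The bow looked closed in the last image, though I did not measure its angle, and the hand-in returned no verdict.

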